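# Unbolt the sprung gate of a loading fixture

### The arm

A 6-joint arm with a two-finger parallel gripper is mounted at the origin on a cart in front of the work surface, level with it; the furniture and walls round the work are solid. World frame = base frame: x ahead of the robot, y to its left, z up, the work surface at z = 0. Lengths are in mm, angles in degrees, forces in N, time in s.
With the tool pointing down it reaches from about 300 to 850 mm from the base axis. Payload 4.2 kg.
Tool frame: the origin (TCP) lies at the very end of the fingers, on their centre line; the grasp point (between the pads) lies env.pinch_z behind it (env.pinch_z is the distance from the TCP to the grasp point, in mm); z points along the fingers, y is the line along which they close (so a half turn about z gives the same grasp; the last joint's range is limited). The gripper opens to 91 mm and grips with 3 to 60 N. Pads are 32 mm wide; open, the fingers measure 118 mm over their backs; the gripper's body (76 mm by 178 mm) begins 60 mm behind the grasp point.
Start: joints at [70.875, 18.312, 89.639, -0, 72.044, -1.146], TCP at [177.491, 546.937, 213.976] pointing down, gripper open.
Joint ranges: [-177.97, 177.97], [-48.28, 115.42], [12.27, 149.76], [-77.06, 257.06], [2.81, 150.46], [-146.56, 146.56]. Speed limits (degrees/s): [147.25, 147.25, 180, 180, 180, 180].

### API

Orientations are given as [roll, pitch, yaw] about the fixed x, y, z axes, in that order (R = Rz(yaw) Ry(pitch) Rx(roll)).
In Python, from workcell import state, vision, job_done, env gives the robot as it stands.
- The arm moves only by the tool servo_tool, never from a script. Its argument "rows" is a list of rows, each a list of 5 numbers: the shift along the tool's x, y, z scaled (see below), then the turn about the tool's z scaled (see below), then the opening, from 0 (shut) to 1 (fully open). A call has 1 to 20 rows; each row is the pose to reach, as a shift and turn from the pose commanded when the call began, along the tool's axes at that moment; what a row does not reach only later rows make up. The controller multiplies each number of a shift by 200 mm and each number of a turn by 90 degrees. A row lasts 1/12 s, in which the tool goes at most 41.7 mm and 7.16 degrees, less where a joint would pass 70% of its speed; a pose out of reach is approached as far as the arm can. A call with a number of a shift or a turn outside -1 to 1 is refused whole. A call with a gripper value outside its range is refused whole. The fingers move at their own pace and stop on an object; "force" is the grip in N (left out, the last holds). Time passes only in rows, so rows that repeat a pose let the fingers close. It gives the time, the measured TCP pose, the force, the opening and the grip force at its end, in the units of the state.
- state(): the state, without advancing time (a new reading comes with each control period).
- vision.grab_frame(name): name is "scene" or "top" or "wrist"; returns the picture (384x512x3 uint8, red, green, blue); there is no depth.
- vision.camera_info(name): a dict with "vertical_fov" (degrees; the focal length in pixels is half the picture's height over the tangent of half this angle, whatever the lens; pixels are square), "cx", "cy" (the principal point, pixels), "T" (4x4, takes a point from camera to world coordinates). Camera axes: x right, y up, looking along -z (the intrinsics and any distortion apply to the point x, -y, -z); pixel columns grow to the right and rows downward; lengths in mm; the calibration is good to about 2 mm. A picture is of the moment at which its call begins: read the wrist's pose just before it. camera_info takes no time and is no camera call; for the wrist camera it gives the pose at the moment of the call.
- job_done(): hands the job in; it is judged then, once.
The state is a dict: "time_s": time; "qpos": joint angles; "qvel": joint speeds; "effort": joint torques, N m; "ee_pos": TCP position; "ee_rot": TCP orientation; "force": force on the tool from outside, world axes, zero at the start; "torque": the same for the moment, N m; "gripper_width": finger opening in mm; "gripper_force": force on a finger pad.
Only numpy, scipy, OpenCV 4.12 (cv2) and the standard library are available. Lean on these libraries where they do the work, as an engineer would, in place of code of your own. Each camera call takes 0.05 s, during which the arm holds its last target. There are 200 camera calls.

### The job

Unbolt the blue gate of the fixture: with one fingertip hold the yellow sprung safety catch bar down, and meanwhile with the other fingertip push the red tab so that the bolt slides fully back, away from the gate, and the gate springs open by itself. Then let go, so that the catch comes up again and locks the bolt open. Do not pick up or shift the torch head behind the gate or anything else lying about.

Things in the scene. Friction and masses are not known exactly. Their poses are not given: they have to be found in the camera images.
- fixture: loading fixture, fixed to the bench: grey plate 170 x 325 x 12 mm, turned by up to 20 degrees. Origin on the bench top under the working area; axes: z up, +y along the bolt to the gate, +x to the back. The plate spans x -60..110, y -125..200 mm. The steel bolt, 14 mm wide, runs along y at x = -30 mm, top at z = 44 mm, in two staples at y = -52 and +72 mm, tops at z = 48 mm
- nest (a point): centre of the nest's floor (plate top, z = 12 mm), at x = 28, y = 140 mm of the fixture. Nest walls: y 86 to 194 mm, x -2 to +68 mm of the fixture, up to z = 45 mm. The blue gate, 100 mm long, stands before it at x = -14 mm, up to z = 74 mm
- catch_bar (a point): yellow bar of the spring catch, 26 (x) x 130 (y) x 12 mm. This point: centre of its top face, z = 64 mm when up; axes as the fixture's. Lies at x = +30, y = -52..+78 mm of the fixture, parallel to the bolt: a fingertip can hold it down and slide along it. Goes straight down 12 mm against a spring (3 to 6.6 N); its steel tooth blocks the bolt until it is 7 mm down
- catch (a joint): how far the catch bar is pressed down (m): 0 up, 0.012 at its lower stop. It rests at 0 where the bolt is fully in or fully back, and stays about 0.006 down, tooth rubbing under the bolt, in between
- bolt_tab (a point): red upright tab on the bolt, 30 (x) x 10 (y) x 42 mm high. This point is its centre, z = 65 mm (it spans z = 44 to 86); axes as the fixture's. At x = -30, y = +20 mm of the fixture with the bolt in. Push its face at y = +5 mm toward the fixture's -y. Behind that face, for 40 mm along +y, a fingertip has free room down to the bolt's top (z = 44 mm)
- bolt (a joint): how far the bolt is drawn back (m), along the fixture's -y: 0 fully in, holding the gate; 0.052 fully back at its stop. 2 mm of play while the catch is up; friction about 3 N; stays where it is left. The gate is free from about 0.028 on; the catch comes up again only from 0.048 to 0.052
- gate (a joint): angle of the blue gate (rad): 0 quite shut, about 0.05 as it leans on the bolt at the start, 1.3 wide open. A light spring swings it open toward the robot (to -x of the fixture) as soon as the bolt is out of its way; its hinge is at its left end, x = -14 mm, y = +190 mm of the fixture
- torch_head: black round torch head, 41 mm across, 49 mm high, loose, standing on the plate in the nest behind the gate; origin at the centre of its underside. To be left alone
- lamp_tube: black short tube, 25 x 42 x 25 mm, lying loose on the back right of the plate; origin at its underside. To be left alone
- hex_key: black hex key, 28 x 79 x 7 mm, loose on the left of the bench; origin at its underside. To be left alone
- screwdriver_amber: screwdriver with an amber handle, 154 mm long, loose on the right; origin at its underside. To be left alone
- screwdriver_red: screwdriver with a red handle, 107 mm long, loose on the right; origin at its underside. To be left alone

How it is judged (in metres and radians):
On the way:
1. the catch bar is held down while the bolt is pushed out of its locked place (value of joint catch above 0.0065 m and value of joint bolt between 0.006 and 0.046 m), for 0.05 s.
At the end, for the whole second after the job is handed in: the bolt is drawn at least 46 of its 52 mm, the catch bar is up again (within 2 mm), the gate stands open by more than 0.9 rad, and the torch head stands within 20 mm of where it stood (value of joint bolt above 0.046 m and value of joint catch below 0.002 m and value of joint gate above 0.9 rad and distance of torch_head from where it was at the start of the episode below 0.02 m and angle between torch_head's own z axis and vertical below 0.2 rad); the robot touches nothing.
It fails at once if the torch head is lifted or shoved (distance of torch_head from where it was at the start of the episode above 0.02 m).
It fails at once if another loose thing is lifted or shoved by more than 20 mm (distance of any of lamp_tube, hex_key, screwdriver_amber, screwdriver_red from where it was at the start of the episode above 0.02 m).
It also fails if it takes over 34 s, if anything falls off the work surface, if the arm or the gripper's body presses on something with over 40 N, if the wrist force passes 120 N, or if a joint passes its speed limit or range.

## Working session

There is one attempt and no reset: what is moved stays moved. The work goes in short steps, Python scripts to look and compute and a tool call to move; the robot and the scene stay as the last step left them, time stands still between calls to the robot, and variables do not carry over. Pictures are saved under pics/ and viewed, at most 10 in all, crops included, and the job is handed in when it is done.

Besides the shell and the picture viewer there is one more tool, called after ">>>" by a JSON object that holds its "method" and its "body". servo_tool: Moves the arm, as the interface text tells. Its arguments: {"type":"object","properties":{"rows":{"type":"array"},"force":{"type":"number"}},"required":["rows"]}

```bash
mkdir -p pics; ls
python3 - <<'E'
from workcell import state, vision, env
import cv2
s=state();print({k:s[k] for k in('time_s','ee_pos','ee_rot','force','gripper_width')},env.pinch_z)
for n in('top','scene'):
    im=vision.grab_frame(n);cv2.imwrite(f'pics/{n}0.png',im[:,:,::-1]);i=vision.camera_info(n);print(n,i)
E
```

```text
pics
{'time_s': 0.0, 'ee_pos': array([177.32644914, 546.45033766, 213.11376854]), 'ee_rot': array([-1.79898286e+02, -1.66145051e-03,  1.62018478e+02]), 'force': array([-0.13273958, -0.34592831,  0.35497816]), 'gripper_width': 90.74377213272778} 18.8
top {'vertical_fov': 52.21976441954574, 'cx': 259.8380408272492, 'cy': 188.49595291034018, 'T': array([[ 1.18577453e-02,  9.96997993e-01, -7.65140190e-02,
         4.81029934e+02],
       [-9.99863310e-01,  1.27039055e-02,  1.05816408e-02,
         1.06567942e+02],
       [ 1.15219015e-02,  7.63780859e-02,  9.97012354e-01,
         1.26134868e+03],
       [ 0.00000000e+00,  0.00000000e+00,  0.00000000e+00,
         1.00000000e+00]])}
scene {'vertical_fov': 53.39456004214245, 'cx': 254.46171501927356, 'cy': 190.41408290412275, 'T': array([[ 8.68708181e-01,  2.49671825e-01, -4.27796770e-01,
         5.86817915e+01],
       [-4.95202667e-01,  4.56905006e-01, -7.38926339e-01,
        -7.81936024e+02],
       [ 1.09733986e-02,  8.53757457e-01,  5.20555270e-01,
         6.92738239e+02],
       [ 0.00000000e+00,  0.00000000e+00,  0.00000000e+00,
         1.00000000e+00]])}
```

View pics/top0.png

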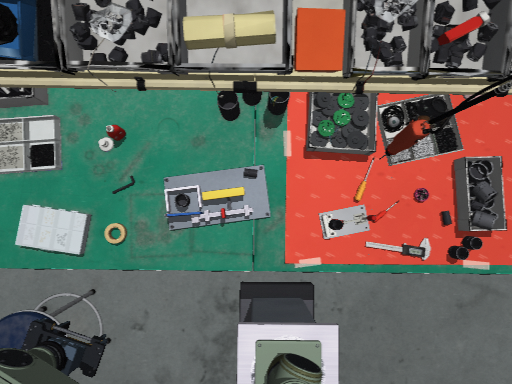

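View pics/scene0.png

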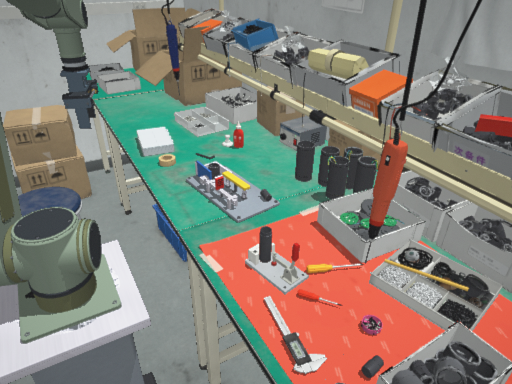

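The top view shows the fixture around (217,197), with the yellow bar near (223,193), the red tab near (223,214) and the blue gate near (185,213). The arm is out of the way at lower left. In the scene view the fixture is at about (232,188).

```bash
cat > h.py <<'E'
import numpy as np, cv2
from workcell import state, vision
def ray(i,u,v,z):
    f=192/np.tan(np.radians(i['vertical_fov']/2)); T=i['T']
    d=T[:3,:3]@np.array([(u-i['cx'])/f,-(v-i['cy'])/f,-1]); o=T[:3,3]
    return (o+d*(z-o[2])/d[2])[:2]
def blobs(im,kind,roi=None,amin=15):
    h=cv2.cvtColor(im,cv2.COLOR_RGB2HSV)
    lo,hi={'yellow':((22,150,120),(33,255,255)),'red':((0,150,80),(6,255,255)),'blue':((100,130,60),(125,255,255))}[kind]
    m=cv2.inRange(h,lo,hi)
    if roi: k=np.zeros_like(m);x0,y0,x1,y1=roi;k[y0:y1,x0:x1]=255;m&=k
    c,_=cv2.findContours(m,cv2.RETR_EXTERNAL,cv2.CHAIN_APPROX_NONE)
    return [x for x in c if cv2.contourArea(x)>=amin]
E
python3 - <<'E'
from h import *
im=cv2.imread('pics/top0.png')[:,:,::-1].copy();i=vision.camera_info('top')
for k,z in(('yellow',64),('red',75),('blue',74)):
    for c in blobs(im,k,(160,160,272,232),8):
        r=cv2.minAreaRect(c); b=np.array([ray(i,*p,z) for p in cv2.boxPoints(r)])
        print(k,r,ray(i,*r[0],z).round(1),b.round(1).tolist())
E
```

```text
yellow ((222.8485107421875, 193.1719207763672), (7.8896894454956055, 41.302310943603516), 82.56858825683594) [557.1 206.9] [[560.1, 271.0], [578.1, 146.1], [554.1, 142.6], [536.2, 267.4]]
red ((222.6756591796875, 212.55404663085938), (9.206343650817871, 3.452378749847412), 80.53767395019531) [497.8 205.3] [[510.5, 213.0], [512.4, 202.8], [485.1, 197.7], [483.2, 207.9]]
blue ((183.51174926757812, 213.65292358398438), (2.1475019454956055, 33.13289260864258), 85.60128784179688) [493.1 323.4] [[491.9, 373.4], [500.7, 274.1], [494.3, 273.4], [485.4, 372.7]]
```

>>> {"method": "servo_tool", "body": {"rows": [[-1,-0.47,0,0,0.52],[-1,-0.47,0,0,0.52],[-1,-0.47,0,0,0.52],[-1,-0.47,0,0,0.52],[-1,-0.47,0,0,0.52],[-1,-0.47,0,0,0.52],[-1,-0.47,0,0,0.52]]}}

```text
time_s: 0.68
ee_pos: [340.5, 393.6, 213.7]
ee_rot: [-180.0, 0.0, 161.8]
force: [0.3, -1.0, 0.8]
gripper_width: 48.6
gripper_force: 0.0
```

>>> {"method": "servo_tool", "body": {"rows": [[-1,-0.47,0.2,0.709,0.52],[-1,-0.47,0.2,0.709,0.52],[-1,-0.47,0.2,0.709,0.52],[-1,-0.47,0.2,0.709,0.52],[-1,-0.47,0.2,0.709,0.52],[-1,-0.47,0.2,0.709,0.52],[-1,-0.47,0.2,0.709,0.52],[-1,-0.47,0.2,0.709,0.52],[-1,-0.47,0.2,0.709,0.52],[-1,-0.47,0.2,0.709,0.52],[-1,-0.47,0.2,0.709,0.52]]}}

```text
time_s: 1.6
ee_pos: [499.4, 245.8, 173.7]
ee_rot: [-180.0, -0.0, 98.4]
force: [0.5, 1.1, -0.6]
gripper_width: 47.4
gripper_force: 0.0
```

Run:
```python
from h import *
s=state();i=vision.camera_info('wrist');im=vision.grab_frame('wrist');cv2.imwrite('pics/w1.png',im[:,:,::-1])
print({k:s[k] for k in('time_s','ee_pos','ee_rot','force','gripper_width')})
for k,z in(('yellow',64),('red',86),('blue',74)):
    for c in blobs(im,k,None,150):
        r=cv2.minAreaRect(c); b=np.array([ray(i,*p,z) for p in cv2.boxPoints(r)])
        print(k,np.round(r[0]),ray(i,*r[0],z).round(1),b.round(1).tolist())
```

```text
{'time_s': 1.6, 'ee_pos': array([499.37357682, 245.78372751, 173.67577951]), 'ee_rot': array([-1.79964271e+02, -2.42645213e-02,  9.84456855e+01]), 'force': array([ 0.52812518,  1.06244377, -0.59497614]), 'gripper_width': 47.428119786762664}
yellow [301. 293.] [555.9 153. ] [[548.1, 160.4], [557.5, 163.6], [563.7, 145.5], [554.3, 142.2]]
yellow [314. 208.] [551.7 234.9] [[544.3, 193.3], [533.6, 271.2], [558.6, 273.7], [571.0, 196.0]]
red [245. 239.] [496.5 207.4] [[480.8, 208.7], [507.5, 219.2], [512.3, 206.1], [485.3, 195.4]]
blue [261.  85.] [491.6 327.7] [[492.6, 276.0], [484.3, 374.2], [490.7, 374.8], [499.6, 276.6]]
```

View pics/w1.png

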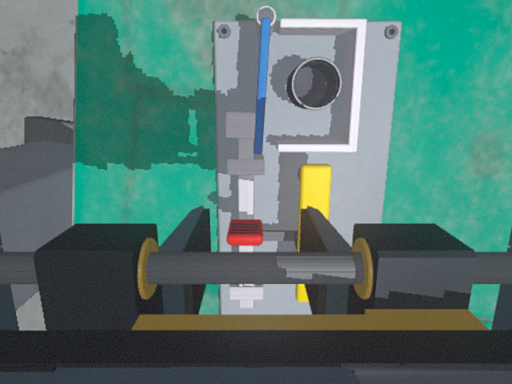

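The wrist view agrees with the top-view estimate within 2 mm: bar end at (316,165), tab at (245,232), gate still shut. Next I move over the start position and descend to z ≈ 75.

>>> {"method": "servo_tool", "body": {"rows": [[-0.056,0.104,0.1,0,0.52],[-0.056,0.104,0.2,0,0.52],[-0.056,0.104,0.35,0,0.52],[-0.056,0.104,0.45,0,0.52],[-0.056,0.104,0.49,0,0.52],[-0.056,0.104,0.49,0,0.52],[-0.056,0.104,0.49,0,0.52]]}}

```text
time_s: 2.23
ee_pos: [522.4, 237.1, 76.4]
ee_rot: [180.0, -0.0, 98.3]
force: [0.8, -0.0, 0.6]
gripper_width: 47.6
gripper_force: 0.0
```

Run:
```python
from h import *
ims=[]
im=vision.grab_frame('wrist');a=im[60:330,150:420]
b=vision.grab_frame('scene')[150:230,180:290]
t=vision.grab_frame('top')[160:240,155:280]
cv2.imwrite('pics/c2.png',np.hstack([cv2.resize(a,(400,400)),np.vstack([cv2.resize(b,(400,200)),cv2.resize(t,(400,200))])])[:,:,::-1])
```

```text
(no output)
```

View pics/c2.png

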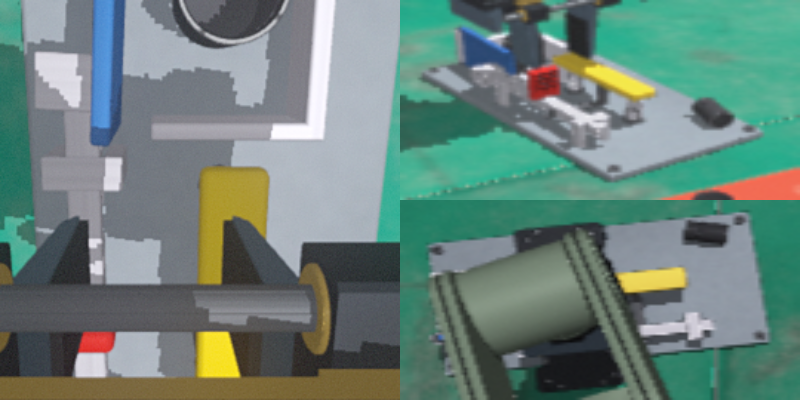

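The left finger is in line with the bolt behind the tab, and the right finger is over the bar. Now I press.

>>> {"method": "servo_tool", "body": {"rows": [[0,0,0.04,0,0.52],[0,0,0.07,0,0.52],[0,0,0.09,0,0.52],[0,0,0.105,0,0.52],[0,0,0.115,0,0.52],[0,0,0.115,0,0.52],[0,0,0.115,0,0.52]]}}

```text
time_s: 2.97
ee_pos: [522.9, 236.9, 53.5]
ee_rot: [179.9, -0.0, 98.2]
force: [1.1, 1.3, 4.4]
gripper_width: 47.5
gripper_force: 2.5
```

>>> {"method": "servo_tool", "body": {"rows": [[-0.02,0,0,0,0.52],[-0.04,0,0,0,0.52],[-0.06,0,0,0,0.52],[-0.08,0,0,0,0.52],[-0.1,0,0,0,0.52],[-0.12,0,0,0,0.52],[-0.14,0,0,0,0.52],[-0.16,0,0,0,0.52]]}}

```text
time_s: 3.63
ee_pos: [527.0, 207.0, 53.6]
ee_rot: [179.9, -0.2, 98.1]
force: [-0.2, 6.8, 5.1]
gripper_width: 47.7
gripper_force: 4.3
```

>>> {"method": "servo_tool", "body": {"rows": [[-0.02,0,0,0,0.52],[-0.04,0,0,0,0.52],[-0.06,0,0,0,0.52],[-0.08,0,0,0,0.52],[-0.09,0,0,0,0.52],[-0.1,0,0,0,0.52],[-0.1,0,0,0,0.52]]}}

```text
time_s: 4.22
ee_pos: [529.9, 186.5, 53.6]
ee_rot: [179.9, -0.2, 98.1]
force: [0.3, 5.0, 5.5]
gripper_width: 47.1
gripper_force: 3.4
```

Run:
```python
from h import *
im=vision.grab_frame('wrist');a=im[60:330,150:420]
b=vision.grab_frame('scene')[150:230,180:290]
t=vision.grab_frame('top')[160:240,155:280]
cv2.imwrite('pics/c3.png',np.hstack([cv2.resize(a,(400,400)),np.vstack([cv2.resize(b,(400,200)),cv2.resize(t,(400,200))])])[:,:,::-1])
```

```text
(no output)
```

View pics/c3.png

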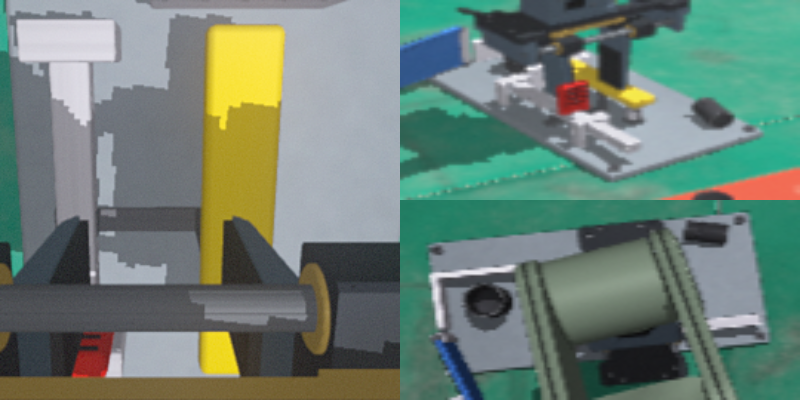

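The gate has swung open and the bolt is about 44 mm back. I push on to the stop, watching the force.

>>> {"method": "servo_tool", "body": {"rows": [[-0.012,0,0,0,0.52],[-0.022,0,0,0,0.52],[-0.03,0,0,0,0.52],[-0.03,0,0,0,0.52],[-0.03,0,0,0,0.52]]}}

```text
time_s: 4.78
ee_pos: [530.6, 181.8, 53.6]
ee_rot: [179.9, -0.3, 98.1]
force: [-0.7, 8.6, 5.5]
gripper_width: 47.4
gripper_force: 6.2
```

>>> {"method": "servo_tool", "body": {"rows": [[-0.005,0,0,0,0.52],[-0.01,0,0,0,0.52],[-0.01,0,0,0,0.52]]}}

```text
time_s: 5.03
ee_pos: [530.7, 181.7, 53.7]
ee_rot: [179.9, -0.5, 98.0]
force: [-2.6, 15.7, 4.4]
gripper_width: 47.5
gripper_force: 9.0
```

The tool has stopped moving and the force is rising, so the bolt is at its stop. I ease off and lift.

>>> {"method": "servo_tool", "body": {"rows": [[0.015,0,0,0,0.52],[0.025,0,0,0,0.52],[0.025,0,-0.04,0,0.52],[0.025,0,-0.1,0,0.52],[0.025,0,-0.2,0,0.52],[0.025,0,-0.35,0,0.52],[0.025,0,-0.55,0,0.52],[0.025,0,-0.7,0,0.52],[0.025,0,-0.7,0,0.52],[0.025,0,-0.7,0,0.52]]}}

```text
time_s: 5.87
ee_pos: [530.0, 181.8, 194.5]
ee_rot: [179.9, -0.0, 98.2]
force: [-0.6, -0.2, -0.4]
gripper_width: 47.3
gripper_force: 0.0
```

Run:
```python
from h import *
print(state()['ee_pos'],state()['force'])
i=vision.camera_info('wrist');im=vision.grab_frame('wrist')
for k,z in(('yellow',64),('red',86)):
    for c in blobs(im,k,None,100):
        r=cv2.minAreaRect(c); p=cv2.boxPoints(r)
        for q in p:
            w=ray(i,*q,z)-[528.8,190];t=np.radians(8.2);print(k,(np.array([[np.cos(t),np.sin(t)],[-np.sin(t),np.cos(t)]])@w).round(1))
a=im
b=vision.grab_frame('scene')[150:230,180:290]
t=vision.grab_frame('top')[160:240,155:280]
cv2.imwrite('pics/c4.png',np.hstack([cv2.resize(a,(400,400)),np.vstack([cv2.resize(b,(400,200)),cv2.resize(t,(400,200))])])[:,:,::-1])
```

```text
[530.02111005 181.77836372 194.49829739] [-0.59657666 -0.19522305 -0.3696267 ]
yellow [ 16.8 -49. ]
yellow [16.7 78.1]
yellow [41.3 77.8]
yellow [ 44.1 -49.4]
red [ -53.4 -129. ]
red [ -52.9 -117.4]
red [  -1.1 -117.4]
red [  -1.1 -129. ]
red [-41.2 -26. ]
red [-15.3 -17.4]
red [-11.1 -31.5]
red [-37.3 -40.3]
```

View pics/c4.png

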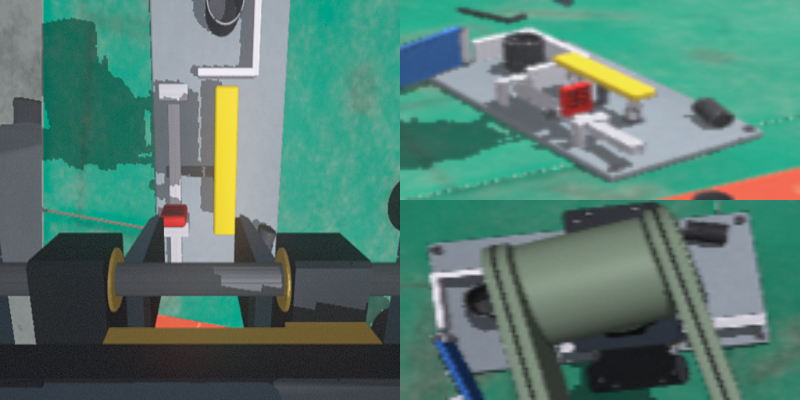

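The gate stands open, the torch head is in its nest, and the tab is fully back. I'll confirm the catch is up by comparing the bar's position in the scene picture with the start.

Run:
```python
from h import *
n=vision.grab_frame('scene');o=cv2.imread('pics/scene0.png')[:,:,::-1].copy()
for im in(o,n):
    for c in blobs(im,'yellow',(180,150,290,230),20): print(cv2.minAreaRect(c),cv2.boundingRect(c))
```

```text
((235.42306518554688, 180.11538696289062), (30.23116111755371, 6.37905216217041), 33.690067291259766) (222, 172, 28, 18)
((235.42306518554688, 180.11538696289062), (30.23116111755371, 6.37905216217041), 33.690067291259766) (222, 172, 28, 18)
```

The bar is exactly where it was at the start, so the catch is up.

```bash
python3 -c "
from workcell import job_done;print(job_done())"
```

```text
the job is handed in; nothing more can be done
None
```

The job is handed in: the bolt was pushed back to its stop, the gate is open, the catch is up again, and the torch head is still standing in its nest; the hand-in returned no verdict.

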